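# Find the soft robot wheel and open the air pad for it

## Robot

A 6-joint arm with a two-finger parallel gripper is mounted at the origin on the work surface. World frame = base frame: x ahead of the robot, y to its left, z up, the work surface at z = 0. Lengths are in m, angles in rad, forces in N, time in s.
With the tool pointing down it reaches from about 0.325 to 0.85 m from the base axis. Payload 4.4 kg.
Tool frame: the origin (TCP) lies between the finger pads; the fingertips stand 11 mm ahead of it and the grasp point (between the pads) lies 8 mm behind it; z points along the fingers, y is the direction in which the jaws open and shut (so a half turn about z gives the same grasp; the last joint's range is limited). The gripper opens to 94 mm and grips with 3 to 60 N. Pads are 16 mm wide; open, the fingers measure 119 mm over their backs; the gripper's body (75 mm by 177 mm) begins 78 mm behind the grasp point.
Start: joints at [1.101, 0.207, 1.542, -0, 1.393, -0.15], TCP at [0.18, 0.546, 0.182] pointing down, gripper open.
Joint ranges: [-2.73, 2.73], [-0.86, 2.22], [0.23, 2.46], [-1.11, 4.25], [0.08, 2.63], [-2.82, 2.82]. Speed limits (rad/s): [2.79, 2.79, 3.14, 3.14, 3.14, 3.14].

## Interface

Orientations are given as a unit quaternion [w, x, y, z].
In Python, from rig import robot gives the robot as it stands. The module is installed in compiled form; this text tells all that it offers.
- The arm moves only by the tool jog_arm, never from a script. Its argument "commands" is one flat list of numbers, 7 for each row, row after row: the closure, from -1 (fully open) to 1 (shut), so that 0 is half open, then the shift along the world's x, y, z in mm, then the turn, a rotation vector about the world's x, y, z in rad. A call has 1 to 20 rows; each row is the pose to reach, as a shift and turn from the pose commanded when the call began; what a row does not reach only later rows make up. A row lasts 1/12 s, in which the tool goes at most 41.7 mm and 7.16 degrees, less where a joint would pass 70% of its speed; a pose out of reach is approached as far as the arm can. A call with a gripper value outside its range is refused whole. The fingers move at their own pace and stop on an object; "grip_force" is the grip in N (left out, the last holds). Time passes only in rows, so rows that repeat a pose let the fingers close. It gives the time, the measured TCP pose, the force and the opening at its end, in the units of the state.
- robot.get_obs(): the state, without advancing time (a new reading comes with each control period).
- robot.snapshot(name): name is "side" or "top" or "wrist"; returns a dict with "pixels" (480x640x3 uint8, red, green, blue), "camera_matrix" (3x3 intrinsics, pixels), "T" (4x4, takes a point from camera to world coordinates); the wrist camera has in their place "T_tool_cam" (4x4, takes a point from camera to tool coordinates, whose origin is the TCP and whose axes are the flange's). Camera axes: x right, y up, looking along -z (the intrinsics and any distortion apply to the point x, -y, -z); pixel columns grow to the right and rows downward; lengths in m; the calibration is good to about 2 mm. A picture is of the moment at which its call begins: read the wrist's pose just before it. There is no depth.
- robot.sign_off(): hands the job in, once; it reports no verdict.
Trained networks look in a picture, given as the dict that the camera call returned (one of the last four; its "shot" number tells which), for a name from the list of things; names that differ only in an ending like _2 or _b are one class to them, and where a whole thing is asked for, a point or a joint stands for the part that bears it (a point fixed in the world has none). Each returns a list of dicts, best first, with "p" (0 to 1); they miss things now and then, are a little off and sometimes report something else, mostly with a low value. They report only what shows in the picture. A call takes as long as a camera call. They do not tell look-alikes from the thing itself.
- robot.regions_of(picture, name): "pixels" (480x640 bool, what is visible of it) and "uv" ([column, row] in pixels, amid what is visible of it).
- robot.pinpoint(picture, name): "uv" ([column, row] in pixels: a listed point, or the origin of a listed thing).
The state is a dict: "time_s": time; "joint_pos": joint angles; "qd": joint speeds; "joint_torque": joint torques, N m; "position": TCP position; "orientation": TCP orientation; "force": force on the tool from outside, world axes, zero at the start; "ft_torque": the same for the moment, N m; "grip_width": finger opening in m.
Only numpy, scipy, OpenCV 4.12 (cv2) and the standard library are available. Lean on these libraries where they do the work, as an engineer would, in place of code of your own. Each camera call takes 0.05 s, during which the arm holds its last target.

## Task

Squeeze the three wheels between the fingers to find the one with the soft tyre: set it down flat, wholly on the round pad of the air station, and set the two hard ones down flat, side by side, in the plywood tray; do not let any of them drop. Once all three are in place and let go, open the bar-handled valve by turning it clockwise to its stop, without touching the two round valves in its row. Leave the jar and the wood offcut where they are.

Things in the scene. Friction and masses are not known exactly. Their poses are not given: they have to be found in the camera images.
- wheel_a_mid (a point): one of three look-alike wheels: black rubber tyre, 56 mm in diameter over twelve tread blocks (58 across the gaps), 34 mm high, 0.18 kg, lying flat; point at its centre, 17 mm above its underside, z up. One tyre is soft, two are hard; which is which changes. Squeezed across the diameter with 20 N, the soft one yields to 46 to 51 mm, a hard one stops at 54 to 57 mm. Carry with 20 to 40 N
- wheel_b_mid (a point): one of three look-alike wheels: black rubber tyre, 56 mm in diameter over twelve tread blocks (58 across the gaps), 34 mm high, 0.18 kg, lying flat; point at its centre, 17 mm above its underside, z up. One tyre is soft, two are hard; which is which changes. Squeezed across the diameter with 20 N, the soft one yields to 46 to 51 mm, a hard one stops at 54 to 57 mm. Carry with 20 to 40 N
- wheel_c_mid (a point): one of three look-alike wheels: black rubber tyre, 56 mm in diameter over twelve tread blocks (58 across the gaps), 34 mm high, 0.18 kg, lying flat; point at its centre, 17 mm above its underside, z up. One tyre is soft, two are hard; which is which changes. Squeezed across the diameter with 20 N, the soft one yields to 46 to 51 mm, a hard one stops at 54 to 57 mm. Carry with 20 to 40 N
- station: air station: aluminium plate 230 x 220 mm, 12 mm thick, fixed; origin at the centre of its underside, z up. The round pad lies towards its -x side; the row of three valves runs along its y axis at x = 60, y = -72, 0 and 72 mm; which valve stands where changes, and so does the side of the table (left or right)
- pad_top (a point): centre of the top of the round cork pad, 90 mm in diameter, 26 mm above the table, flat, with no rim
- valve (a joint): turn of the bar-handled valve, rad, growing clockwise seen from above: at 0 its bar lies along the station's x axis (across the row), at the stop, 1.57, along the row; it starts at 0.1 to 0.45 and stays where it is left; it counts as open above 1.35
- valve_grip (a point): on the vertical axis of the bar-handled valve, at the height to grip its bar; 49 mm above the table; the bar is 42 mm long, 14 mm thick, its top 56 mm above the table, and stands on a disc whose top is 26 mm above the table
- reg1_top (a point): the top centre of one of the two round valves (black caps 36 mm in diameter, 40 mm high over the plate, on a steel base 40 mm in diameter); it must not be touched
- reg2_top (a point): the top centre of one of the two round valves (black caps 36 mm in diameter, 40 mm high over the plate, on a steel base 40 mm in diameter); it must not be touched
- tray: the open plywood tray, 270 (its x) x 150 (its y) mm outside, walls 4 mm thick and 22 mm high, floor 4 mm thick, fixed; origin at the centre of its underside; long enough for two wheels side by side along its x axis, 60 to 65 mm either side of the middle
- jar: a bystander: a clear plastic jar, 54 mm in diameter, 75 mm high; origin at the centre of its underside
- offcut: a bystander: a pale wood offcut, 110 (x) x 45 (y) x 20 mm; origin at the centre of its underside
There are look-alikes about, which are no part of the job. What is shaped like the part that bears wheel_b_mid but yellow is not meant.

How it is judged:
On the way, in this order (a step that is already met when the one before it is completed fails the run):
1. the soft wheel lies on the pad and both hard wheels lie in the tray, let go (((horizontal distance between soft_core and wheel_a_mid below 0.01 m and horizontal distance between wheel_a_mid and pad_top below 0.017 m and z of wheel_a_mid in the frame of pad_top between 0.013 and 0.021 m and angle between the z axis of each of wheel_a_mid, wheel_b_mid, wheel_c_mid and the z axis of station, either way round below 0.12 rad and linear speed of each of wheel_a, wheel_b, wheel_c below 0.03 m/s and contact force between the fingers and wheel_a below 0.1 N and x of wheel_b_mid in the frame of tray between -0.115 and 0.115 m and y of wheel_b_mid in the frame of tray between -0.055 and 0.055 m and z of each of wheel_b_mid, wheel_c_mid in the frame of tray below 0.026 m and contact force between the fingers and wheel_b below 0.1 N and x of wheel_c_mid in the frame of tray between -0.115 and 0.115 m and y of wheel_c_mid in the frame of tray between -0.055 and 0.055 m and contact force between the fingers and wheel_c below 0.1 N) or (horizontal distance between soft_core and wheel_b_mid below 0.01 m and horizontal distance between wheel_b_mid and pad_top below 0.017 m and z of wheel_b_mid in the frame of pad_top between 0.013 and 0.021 m and angle between the z axis of each of wheel_b_mid, wheel_a_mid, wheel_c_mid and the z axis of station, either way round below 0.12 rad and linear speed of each of wheel_b, wheel_a, wheel_c below 0.03 m/s and contact force between the fingers and wheel_b below 0.1 N and x of wheel_a_mid in the frame of tray between -0.115 and 0.115 m and y of wheel_a_mid in the frame of tray between -0.055 and 0.055 m and z of each of wheel_a_mid, wheel_c_mid in the frame of tray below 0.026 m and contact force between the fingers and wheel_a below 0.1 N and x of wheel_c_mid in the frame of tray between -0.115 and 0.115 m and y of wheel_c_mid in the frame of tray between -0.055 and 0.055 m and contact force between the fingers and wheel_c below 0.1 N) or (horizontal distance between soft_core and wheel_c_mid below 0.01 m and horizontal distance between wheel_c_mid and pad_top below 0.017 m and z of wheel_c_mid in the frame of pad_top between 0.013 and 0.021 m and angle between the z axis of each of wheel_c_mid, wheel_a_mid, wheel_b_mid and the z axis of station, either way round below 0.12 rad and linear speed of each of wheel_c, wheel_a, wheel_b below 0.03 m/s and contact force between the fingers and wheel_c below 0.1 N and x of wheel_a_mid in the frame of tray between -0.115 and 0.115 m and y of wheel_a_mid in the frame of tray between -0.055 and 0.055 m and z of each of wheel_a_mid, wheel_b_mid in the frame of tray below 0.026 m and contact force between the fingers and wheel_a below 0.1 N and x of wheel_b_mid in the frame of tray between -0.115 and 0.115 m and y of wheel_b_mid in the frame of tray between -0.055 and 0.055 m and contact force between the fingers and wheel_b below 0.1 N))), for 0.2 s.
2. the bar-handled valve is then turned clockwise to its stop (value of joint valve above 1.35 rad), for 0.2 s.
At the end, for the whole second after the job is handed in: the soft wheel (whichever has the hidden soft core) lies flat (within 0.12 rad), let go and at rest on the pad, its centre within 17 mm of the pad's centre; both hard wheels lie flat on the tray's floor, let go and at rest; the bar-handled valve stands above 1.35 rad (((horizontal distance between soft_core and wheel_a_mid below 0.01 m and horizontal distance between wheel_a_mid and pad_top below 0.017 m and z of wheel_a_mid in the frame of pad_top between 0.013 and 0.021 m and angle between the z axis of each of wheel_a_mid, wheel_b_mid, wheel_c_mid and the z axis of station, either way round below 0.12 rad and linear speed of each of wheel_a, wheel_b, wheel_c below 0.03 m/s and contact force between the fingers and wheel_a below 0.1 N and x of wheel_b_mid in the frame of tray between -0.115 and 0.115 m and y of wheel_b_mid in the frame of tray between -0.055 and 0.055 m and z of each of wheel_b_mid, wheel_c_mid in the frame of tray below 0.026 m and contact force between the fingers and wheel_b below 0.1 N and x of wheel_c_mid in the frame of tray between -0.115 and 0.115 m and y of wheel_c_mid in the frame of tray between -0.055 and 0.055 m and contact force between the fingers and wheel_c below 0.1 N) or (horizontal distance between soft_core and wheel_b_mid below 0.01 m and horizontal distance between wheel_b_mid and pad_top below 0.017 m and z of wheel_b_mid in the frame of pad_top between 0.013 and 0.021 m and angle between the z axis of each of wheel_b_mid, wheel_a_mid, wheel_c_mid and the z axis of station, either way round below 0.12 rad and linear speed of each of wheel_b, wheel_a, wheel_c below 0.03 m/s and contact force between the fingers and wheel_b below 0.1 N and x of wheel_a_mid in the frame of tray between -0.115 and 0.115 m and y of wheel_a_mid in the frame of tray between -0.055 and 0.055 m and z of each of wheel_a_mid, wheel_c_mid in the frame of tray below 0.026 m and contact force between the fingers and wheel_a below 0.1 N and x of wheel_c_mid in the frame of tray between -0.115 and 0.115 m and y of wheel_c_mid in the frame of tray between -0.055 and 0.055 m and contact force between the fingers and wheel_c below 0.1 N) or (horizontal distance between soft_core and wheel_c_mid below 0.01 m and horizontal distance between wheel_c_mid and pad_top below 0.017 m and z of wheel_c_mid in the frame of pad_top between 0.013 and 0.021 m and angle between the z axis of each of wheel_c_mid, wheel_a_mid, wheel_b_mid and the z axis of station, either way round below 0.12 rad and linear speed of each of wheel_c, wheel_a, wheel_b below 0.03 m/s and contact force between the fingers and wheel_c below 0.1 N and x of wheel_a_mid in the frame of tray between -0.115 and 0.115 m and y of wheel_a_mid in the frame of tray between -0.055 and 0.055 m and z of each of wheel_a_mid, wheel_b_mid in the frame of tray below 0.026 m and contact force between the fingers and wheel_a below 0.1 N and x of wheel_b_mid in the frame of tray between -0.115 and 0.115 m and y of wheel_b_mid in the frame of tray between -0.055 and 0.055 m and contact force between the fingers and wheel_b below 0.1 N)) and value of joint valve above 1.35 rad); the robot touches nothing.
It fails at once if a round valve is touched (more than 0.5 N) (contact force between any of the fingers, the arm and reg1 above 0.5 N or contact force between any of the fingers, the arm and reg2 above 0.5 N).
It fails at once if a wheel is dropped or thrown: faster than 0.7 m/s while no finger touches it ((linear speed of wheel_a above 0.7 m/s and contact force between the fingers and wheel_a below 0.1 N) or (linear speed of wheel_b above 0.7 m/s and contact force between the fingers and wheel_b below 0.1 N) or (linear speed of wheel_c above 0.7 m/s and contact force between the fingers and wheel_c below 0.1 N)).
It fails at once if the jar or offcut is moved by more than 20 mm (distance of any of jar, offcut from where it was at the start of the episode above 0.02 m).
It also fails if it takes over 72 s, if anything falls off the work surface, if the arm or the gripper's body presses on something with over 40 N, if the wrist force passes 120 N, or if a joint passes its speed limit or range.

## Working session

There is one attempt and no reset: what is moved stays moved. The work goes in short steps, Python scripts to look and compute and a tool call to move; the robot and the scene stay as the last step left them, time stands still between calls to the robot, and variables do not carry over. Pictures are saved under pics/ and viewed, and the job is handed in when it is done.

Besides the shell and the picture viewer there is one more tool, called after "Request:" by a JSON object that holds its "api" and its "payload", one argument or row to a line. jog_arm: Moves the arm, as the interface text tells. Its arguments: {"type":"object","properties":{"commands":{"type":"array","items":{"type":"number"}},"grip_force":{"type":"number"}},"required":["commands"]}

```bash
mkdir -p pics; cat > h.py <<'E'
import numpy as np, cv2
from rig import robot
from scipy.spatial.transform import Rotation as R
def save(p,n): cv2.imwrite('pics/'+n,np.ascontiguousarray(p['pixels'][:,:,::-1]))
def camT(p,obs=None):
    if 'T' in p: return np.array(p['T'])
    q=obs['orientation']; M=np.eye(4); M[:3,:3]=R.from_quat([q[1],q[2],q[3],q[0]]).as_matrix(); M[:3,3]=obs['position']
    return M@np.array(p['T_tool_cam'])
def ray(p,uv,z,obs=None):
    T=camT(p,obs);K=np.array(p['camera_matrix'])
    d=np.linalg.inv(K)@np.array([uv[0],uv[1],1.]); d=np.array([d[0],-d[1],-d[2]])
    d=T[:3,:3]@d;o=T[:3,3]
    return o+d*(z-o[2])/d[2]
def proj(p,X,obs=None):
    T=camT(p,obs);K=np.array(p['camera_matrix'])
    c=np.linalg.inv(T)@np.append(X,1); v=K@np.array([c[0],-c[1],-c[2]]); return v[:2]/v[2]
E
python3 - <<'E'
from h import *
o=robot.get_obs();print(o)
for n in ['top','side','wrist']:
    p=robot.snapshot(n);save(p,n+'0.png');print(n,[k for k in p if k!='pixels'],camT(p,o).round(3).tolist())
    for nm,z in [('wheel_a_mid',.017),('pad_top',.026),('valve_grip',.049),('reg1_top',.052),('tray',0),('station',0),('jar',0),('offcut',0)]:
        for d in robot.pinpoint(p,nm):
            print(nm,round(d['p'],2),np.round(d['uv'],1),ray(p,d['uv'],z,o).round(4)[:2])
E
```

```text
{'time_s': 0.0, 'joint_pos': array([ 1.10149101e+00,  2.07386835e-01,  1.54291769e+00, -3.27911970e-05,
        1.39349664e+00, -1.50531386e-01]), 'qd': array([-5.02275826e-04, -9.08577585e-04, -6.98696719e-04,  1.42989307e-03,
       -2.15700804e-05, -2.47837990e-04]), 'joint_torque': array([ 6.18535014e-04, -3.70892715e+01, -2.81411844e+01,  6.99111354e-02,
        3.62522935e-02, -1.67376579e-04]), 'position': array([0.17985992, 0.54525814, 0.1811269 ]), 'orientation': array([-3.21409400e-04,  1.58710003e-01,  9.87324625e-01, -1.05656570e-03]), 'force': array([-0.04202619, -0.86543884, -0.45181257]), 'ft_torque': array([-0.01740313, -0.0310948 , -0.0056735 ]), 'grip_width': 0.09413391534766528}
top ['camera_matrix', 'T', 'shot'] [[-0.021, 0.99, -0.143, 0.395], [-1.0, -0.021, 0.004, 0.002], [0.001, 0.143, 0.99, 1.046], [0.0, 0.0, 0.0, 1.0]]
wheel_a_mid 0.73 [302.9 170.1] [0.696  0.0136]
pad_top 0.84 [437.  299.3] [ 0.4023 -0.268 ]
pad_top 0.41 [385.  172.2] [ 0.6847 -0.169 ]
valve_grip 0.59 [465.  241.7] [ 0.5222 -0.3287]
reg1_top 0.61 [433.7 247.2] [ 0.5115 -0.2606]
tray 0.66 [170
[... 340 characters left out ...]
, 1.0]]
wheel_a_mid 0.71 [383.6 234.3] [0.6856 0.0264]
wheel_a_mid 0.45 [275.8 263.3] [0.4446 0.0147]
pad_top 0.64 [277.2 264.1] [ 0.4434 -0.0013]
pad_top 0.62 [300.6 369.6] [ 0.3986 -0.2728]
valve_grip 0.86 [393.5 364.3] [ 0.519  -0.3345]
reg1_top 0.95 [368.1 334.1] [ 0.5104 -0.2676]
reg1_top 0.27 [276.3 263. ] [ 0.4343 -0.0329]
tray 0.96 [253.6 198.4] [0.478  0.3265]
tray 0.61 [344.6 300.5] [ 0.5326 -0.123 ]
station 0.68 [332. 368.] [ 0.4512 -0.265 ]
jar 0.82 [367.6 211.5] [0.7088 0.1545]
offcut 0.82 [435.6 293.8] [ 0.6939 -0.1702]
wrist ['camera_matrix', 'T_tool_cam', 'shot'] [[0.313, -0.915, -0.254, 0.107], [0.95, 0.301, 0.084, 0.57], [-0.001, -0.267, 0.964, 0.383], [0.0, 0.0, 0.0, 1.0]]
```

View pics/top0.png

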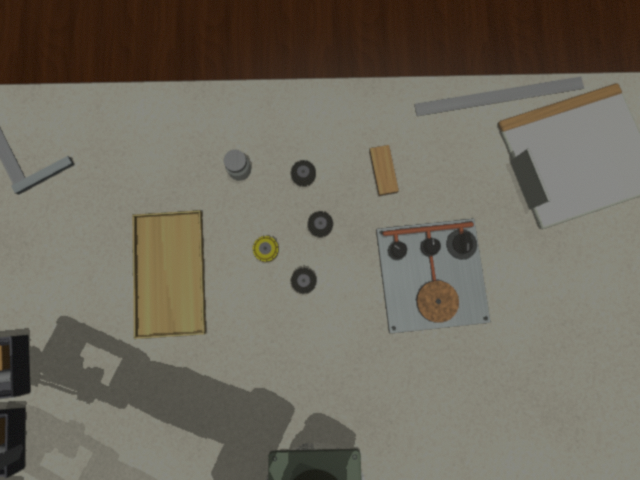

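View pics/side0.png

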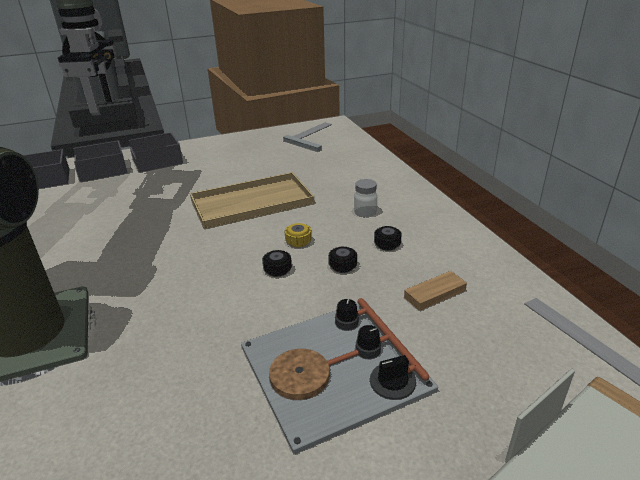

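View pics/wrist0.png

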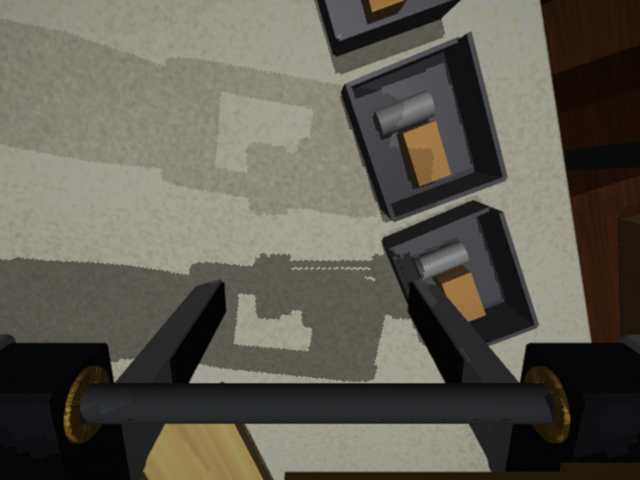

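The top picture shows the black wheels at (303,173), (320,224) and (303,280), and the yellow decoy at (266,249). The tray is at (170,274) and the station's pad at (437,300). The valve row is round (397,250), round (430,246) and bar-handled (462,243). I'll refine these positions next.

```bash
python3 - <<'E'
from h import *
o=robot.get_obs()
t=robot.snapshot('top');s=robot.snapshot('side')
seeds=[(303,173),(320,224),(303,280)]
for p,n in[(t,'t'),(s,'s')]:
    for nm in ['wheel_a_mid','jar','offcut','tray','station','pad_top','valve']:
        for d in robot.regions_of(p,nm):
            m=d['pixels'].astype(np.uint8); ys,xs=np.nonzero(m)
            if len(xs)<5: continue
            c=np.array([xs.mean(),ys.mean()])
            r=cv2.minAreaRect(np.c_[xs,ys].astype(np.float32))
            print(n,nm,round(d['p'],2),len(xs),c.round(1),'z17',ray(p,c,.017)[:2].round(4),'z0',ray(p,c,0)[:2].round(4),np.round(r[1],1),round(r[2],1))
            if n=='t' and nm in('tray','station','offcut'):
                print([ray(p,b,.02 if nm!='station' else .012)[:2].round(3).tolist() for b in cv2.boxPoints(r)])
# dark blobs in top
g=t['pixels'].max(2)
m=(g<60).astype(np.uint8)
k,l,st,ce=cv2.connectedComponentsWithStats(m)
for i in range(1,k):
    if 60<st[i,4]<1500: print('blob',st[i],ce[i].round(1),ray(t,ce[i],.02)[:2].round(4))
im=cv2.resize(t['pixels'][190:350,120:520,::-1],None,fx=2,fy=2,interpolation=cv2.INTER_CUBIC);cv2.imwrite('pics/topz.png',im)
x=s['pixels'][290:460,230:460,::-1];cv2.imwrite('pics/sidez.png',cv2.resize(x,None,fx=3,fy=3,interpolation=cv2.INTER_CUBIC))
E
```

```text
t wheel_a_mid 0.67 502 [303.1 173.2] z17 [0.6888 0.0132] z0 [0.6937 0.0134] [25. 23.] 90.0
t wheel_a_mid 0.27 335 [462.9 242.9] z17 [ 0.5237 -0.3344] z0 [ 0.5258 -0.34  ] [19.3 19.8] 66.8
t jar 0.56 640 [236.8 165. ] z17 [0.711  0.1618] z0 [0.7162 0.1645] [32.2 23.7] 63.4
t offcut 0.6 1055 [383.5 170.1] z17 [ 0.6923 -0.1674] z0 [ 0.6972 -0.1702] [50.  22.1] 77.1
[[0.743, -0.132], [0.754, -0.181], [0.641, -0.201], [0.63, -0.153]]
t tray 0.85 8783 [167.9 274.5] z17 [0.4682 0.3112] z0 [0.4694 0.3163] [125.6  72.5] 88.3
[[0.606, 0.398], [0.608, 0.238], [0.336, 0.227], [0.334, 0.381]]
t station 0.97 9357 [430.4 280. ] z17 [ 0.444  -0.2586] z0 [ 0.4448 -0.2629] [107.5 103.3] 82.9
[[0.561, -0.143], [0.585, -0.372], [0.351, -0.384], [0.329, -0.162]]
t pad_top 0.7 9509 [430.5 279.7] z17 [ 0.4447 -0.2589] z0 [ 0.4455 -0.2632] [109.6 103.1] 82.3
t pad_top 0.42 336 [462.8 242.7] z17 [ 0.5243 -0.3343] z0 [ 0.5264 -0.3399] [19.6 19.9] 71.6
t valve 0.76 354 [462.6 242.7] z17 [ 0.5242 -0.334 ] z0 [ 0.5263 -0.3395] [20.2 20.2] 71.6
t valve 0.67 295 [397.  250.5] z17 [ 0.51  -0.189] z0 [ 0.5119 -0.192
[... 783 characters left out ...]
0.527  -0.3229] z0 [ 0.535  -0.3094] [34. 30.] 90.0
s valve 0.55 14438 [326.4 376.8] z17 [ 0.4316 -0.2926] z0 [ 0.4368 -0.2783] [122.9 163.9] 66.6
s valve 0.52 774 [365.  197.9] z17 [0.718  0.1893] z0 [0.7316 0.2178] [37. 22.] 90.0
blob [292 161  23  25 344] [303.1 173.7] [0.6868 0.0133]
blob [ 18 162  55  32  89] [ 44.1 178.7] [0.6875 0.5909]
blob [308 212  24  25 335] [319.8 224.3] [ 0.5713 -0.0212]
blob [448 230  28  27 492] [462.  243.4] [ 0.5224 -0.3315]
blob [421 238  19  18 243] [429.8 246.8] [ 0.5163 -0.2605]
blob [389 242  18  17 222] [397.2 250.2] [ 0.5104 -0.1889]
blob [291 268  25  25 336] [303.3 280.1] [0.4495 0.0172]
blob [   0  335   31   62 1447] [ 16.5 364.8] [0.2846 0.6251]
```

View pics/sidez.png

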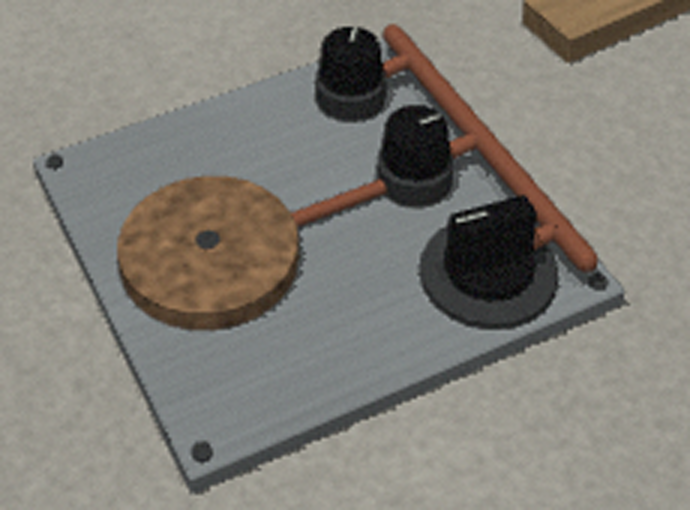

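The wheels are near (0.687,0.013), (0.571,-0.021) and (0.4495,0.017). The pad is near (0.400,-0.270), and the tray centre is near (0.470,0.312) with its long side along x. I'll go above the nearest wheel with the jaws along y.

Request:
{"api": "jog_arm", "payload": {
  "commands": [-1,270,-529,-32,0,0,0.318,-1,270,-529,-32,0,0,0.318,-1,270,-529,-32,0,0,0.318,-1,270,-529,-32,0,0,0.318,-1,270,-529,-32,0,0,0.318,-1,270,-529,-32,0,0,0.318,-1,270,-529,-32,0,0,0.318,-1,270,-529,-32,0,0,0.318,-1,270,-529,-32,0,0,0.318,-1,270,-529,-32,0,0,0.318,-1,270,-529,-32,0,0,0.318,-1,270,-529,-32,0,0,0.318,-1,270,-529,-32,0,0,0.318,-1,270,-529,-32,0,0,0.318,-1,270,-529,-32,0,0,0.318,-1,270,-529,-32,0,0,0.318,-1,270,-529,-32,0,0,0.318],
  "grip_force": 20
}}

```text
time_s: 3.57
position: [0.4502, 0.0165, 0.1502]
orientation: [-0.0, 0.002, 1.0, 0.0]
force: [-0.0, -0.0, -0.1]
grip_width: 0.0941
```

```bash
python3 - <<'E'
from h import *
o=robot.get_obs();p=robot.snapshot('wrist');save(p,'w1.png')
print(o['time_s'],o['position'].round(4),o['orientation'].round(4),o['joint_pos'].round(2))
print(p['camera_matrix'],camT(p,o).round(3))
for d in robot.pinpoint(p,'wheel_a_mid'): print(round(d['p'],2),np.round(d['uv'],1),ray(p,d['uv'],.017,o).round(4))
E
```

```text
3.5667 [0.4502 0.0165 0.1502] [-3.0e-04  1.6e-03  1.0e+00  3.0e-04] [-0.16 -0.03  1.87  0.    1.31 -1.72]
[[377.34455466   0.         316.51963821]
 [  0.         377.34455466 243.5137812 ]
 [  0.           0.           1.        ]] [[ 0.003 -0.964 -0.268  0.373]
 [ 1.     0.003 -0.002  0.016]
 [ 0.002 -0.268  0.964  0.352]
 [ 0.     0.     0.     1.   ]]
0.72 [312.  438.9] [0.6844 0.0111 0.017 ]
```

View pics/w1.png

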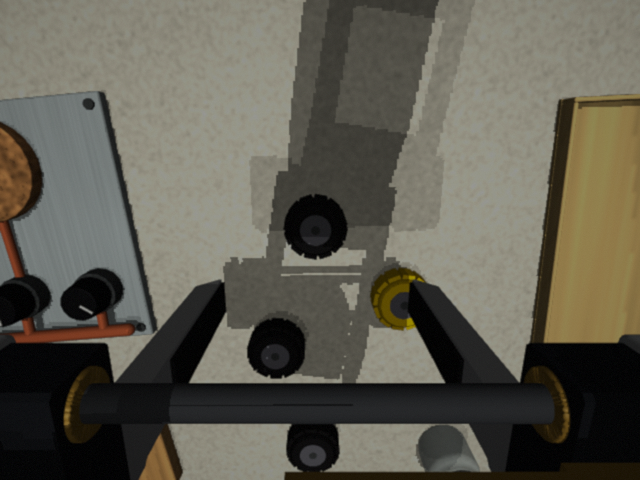

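The wrist picture shows the near wheel at about (316,227), the middle one at (276,348) and the far one at (313,443). The decoy is at (400,298). Next I'll compute positions from these.

```bash
python3 - <<'E'
from h import *
o=robot.get_obs();p=robot.snapshot('wrist')
for n,uv in [('hub3',(316,230)),('hub2',(275,356)),('hub1',(313,455))]: print(n,ray(p,uv,.032,o)[:2].round(4))
g=p['pixels'].max(2)
cv2.imwrite('pics/w1c.png',cv2.resize(p['pixels'][180:270,270:360,::-1],None,fx=6,fy=6,interpolation=cv2.INTER_CUBIC))
for d in [(g<35)]:
    k,l,st,ce=cv2.connectedComponentsWithStats(d.astype(np.uint8))
    for i in range(1,k):
        if 500<st[i,4]<6000: print(st[i],ce[i])
E
```

```text
hub3 [0.4491 0.0175]
hub2 [ 0.5734 -0.0218]
hub1 [0.6903 0.0144]
[ 99  93  55 238 735] [125.29795918 204.10204082]
[ 12 149  29  69 540] [ 31.54814815 181.35925926]
[ 282  195   64   64 2943] [313.58817533 225.62385321]
[   0  255   49   71 1833] [ 21.18003273 298.05728314]
[  59  269   62   51 2065] [ 89.81452785 294.03922518]
[ 246  318   58   60 2233] [275.1518137  345.97223466]
```

View pics/w1c.png

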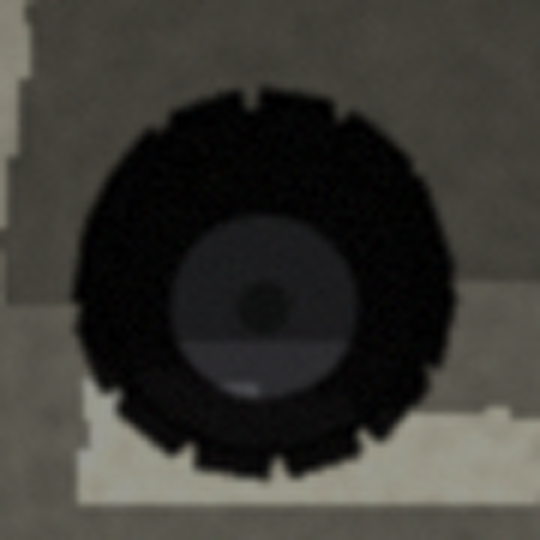

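The near wheel's hub is at about (314,231), or roughly (0.450,0.0165), directly under the TCP. I'll descend and squeeze with 20 N.

Request:
{"api": "jog_arm", "payload": {
  "commands": [-1,0,0,-40,0,0,0,-1,0,0,-80,0,0,0,-1,0,0,-110,0,0,0,-1,0,0,-125,0,0,0,-1,0,0,-135,0,0,0,-1,0,0,-135,0,0,0,1,0,0,-135,0,0,0,1,0,0,-135,0,0,0,1,0,0,-135,0,0,0,1,0,0,-135,0,0,0,1,0,0,-135,0,0,0,1,0,0,-135,0,0,0,1,0,0,-135,0,0,0,1,0,0,-135,0,0,0,1,0,0,-135,0,0,0,1,0,0,-135,0,0,0,1,0,0,-135,0,0,0,1,0,0,-135,0,0,0],
  "grip_force": 20
}}

```text
time_s: 5.22
position: [0.4502, 0.017, 0.0152]
orientation: [-0.0, 0.0, 1.0, 0.0]
force: [-0.6, -1.1, 0.2]
grip_width: 0.0174
```

An opening of 17 mm fits neither tyre, so I'm looking before going on.

```bash
python3 - <<'E'
from h import *
o=robot.get_obs();print(o['grip_width'],o['force'])
for n in['wrist','side']:
    p=robot.snapshot(n);save(p,n+'2.png')
save(robot.snapshot('top'),'top2.png')
print(robot.get_obs()['grip_width'])
a=cv2.imread('pics/wrist2.png');b=cv2.imread('pics/side2.png')[150:330,200:460]
cv2.imwrite('pics/c2.png',np.vstack([cv2.resize(a,(520,390)),cv2.resize(b,(520,360))])[:,:][:600] if 0 else np.hstack([cv2.resize(a,(400,300)),cv2.resize(b,(400,300))]))
E
```

```text
0.017418676753196114 [-0.56008012 -1.08009262  0.18446887]
0.005685944704490238
```

View pics/c2.png

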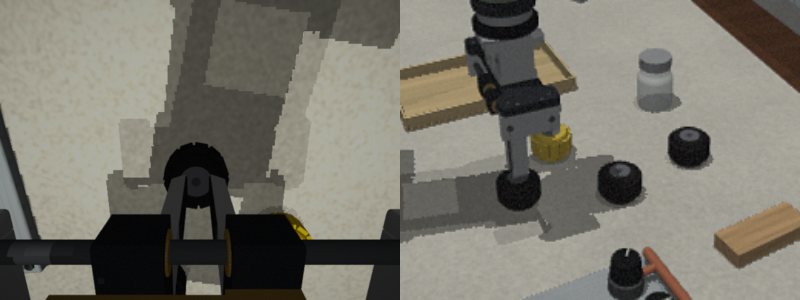

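```bash
python3 - <<'E'
from h import *
o=robot.get_obs();p=robot.snapshot('wrist')
print('tcp px',proj(p,o['position'],o),'tip',proj(p,o['position']-[0,0,.011],o),o['position'])
print('hub guess',ray(p,(312,290),.032,o),o['grip_width'])
t=cv2.imread('pics/top2.png')
cv2.imwrite('pics/t2c.png',cv2.resize(t[200:340,220:380],None,fx=4,fy=4,interpolation=cv2.INTER_CUBIC))
cv2.imwrite('pics/w2c.png',cv2.resize(p['pixels'][200:420,220:420,::-1],None,fx=3,fy=3)[:600])
E
```

```text
tcp px [316.89717739 279.18983726] tip [316.84705401 272.59699197] [0.45021701 0.0170404  0.01520677]
hub guess [0.44986956 0.01440887 0.032     ] 0.005685944704490238
```

View pics/w2c.png

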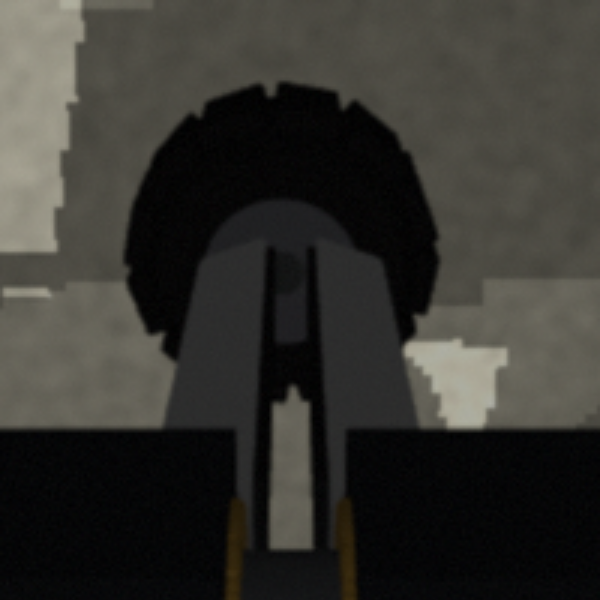

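View pics/t2c.png

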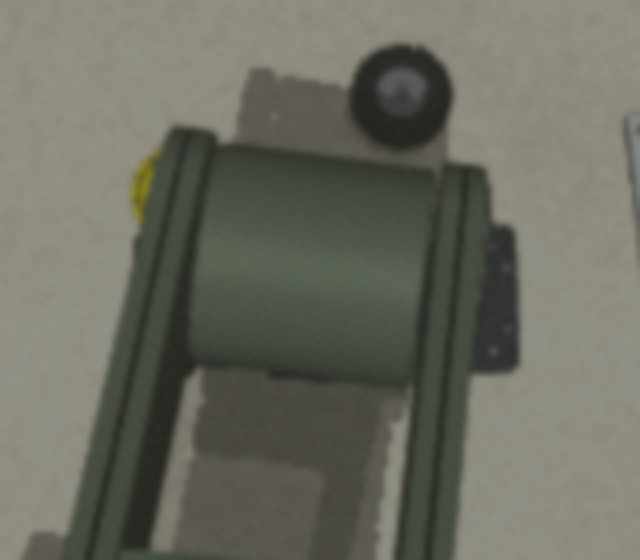

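```bash
python3 - <<'E'
import cv2,numpy as np
a=cv2.imread('pics/w1.png')[240:420,160:300];b=cv2.imread('pics/wrist2.png')[230:410,250:390]
g=lambda x:(255*(np.minimum(x/255.*1.0,1))**0.45).astype(np.uint8)
f=lambda x:cv2.resize(g(x),None,fx=2.8,fy=3,interpolation=cv2.INTER_CUBIC)
cv2.imwrite('pics/cmp.png',np.hstack([f(a),f(b)]))
c=cv2.imread('pics/side2.png')[210:290,230:330];cv2.imwrite('pics/s2c.png',cv2.resize(g(c),None,fx=7,fy=7,interpolation=cv2.INTER_CUBIC))
E
```

```text
(no output)
```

View pics/cmp.png

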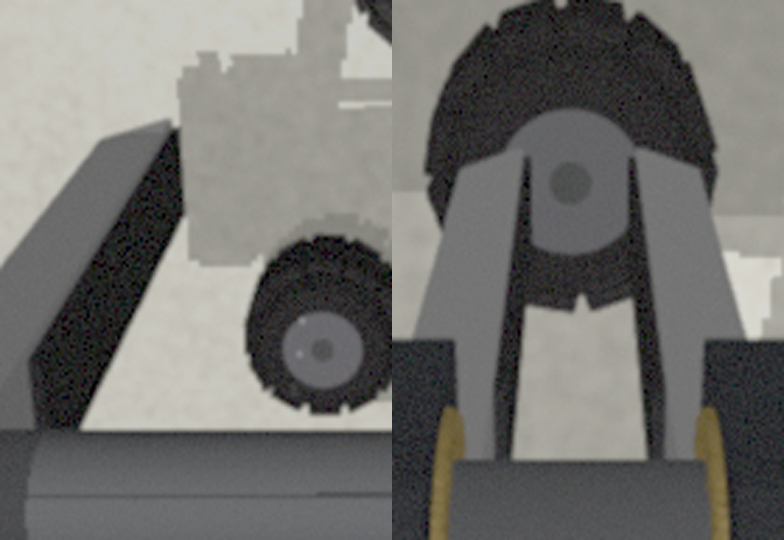

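View pics/s2c.png

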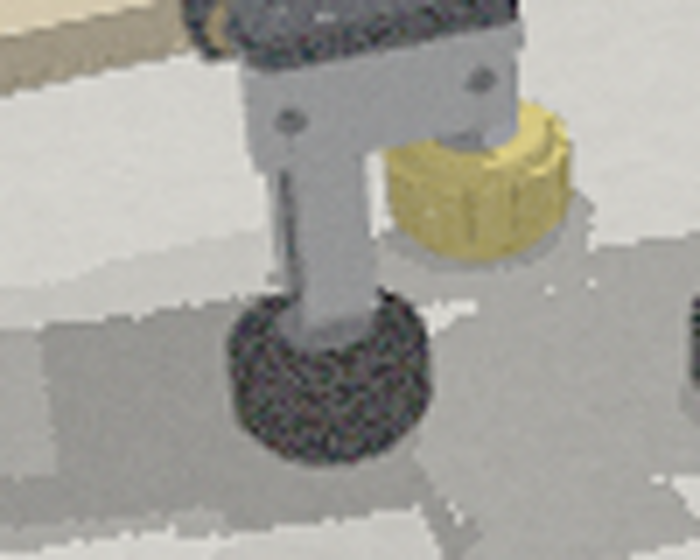

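```bash
python3 - <<'E'
from h import *
o=robot.get_obs();p=robot.snapshot('wrist');x,y,z0=o['position'];save(p,'w3.png')
print(o['grip_width'],o['time_s'])
for dz in (-.011,0,.008,.02,.03):
  print(dz,[proj(p,[x+dx,y+.003,z0+dz],o).round(1).tolist() for dx in(-.008,0,.008)])
s=robot.snapshot('side')
for dz in (-.011,0,.008,.02,.03): print(dz,proj(s,[x,y,z0+dz]).round(1))
print('wheel top/bot',proj(s,[.450,.0165,.034]),proj(s,[.450,.0165,0]))
E
```

```text
0.0019828970615417244 5.4167
-0.011 [[321.9, 259.9], [321.9, 272.6], [321.8, 285.1]]
0 [[322.2, 265.9], [322.1, 279.2], [322.1, 292.2]]
0.008 [[322.4, 270.7], [322.4, 284.4], [322.3, 297.8]]
0.02 [[322.8, 278.6], [322.8, 293.0], [322.7, 307.1]]
0.03 [[323.2, 285.9], [323.1, 301.0], [323.1, 315.7]]
-0.011 [278.7 267.3]
0 [278.3 262.7]
0.008 [278.  259.4]
0.02 [277.5 254.4]
0.03 [277.1 250.1]
wheel top/bot [277.53292773 255.07818769] [278.83380777 269.15491316]
```

```bash
python3 - <<'E'
from h import *
s=robot.snapshot('side')
c=np.array([.17986,.54526,.1811]);j=np.array([.313,.95,0])
im=cv2.imread('pics/side0.png')
for k in(-1,1):
  for dz,col in((-.011,(0,0,255)),(.008,(0,255,0)),(.02,(255,0,0))):
    u=proj(s,c+j*k*.053+[0,0,dz]);print(k,dz,u.round(1));
    cv2.circle(im,tuple(int(round(v)) for v in u),1,col,-1)
cv2.imwrite('pics/s0c.png',cv2.resize(im[20:150,40:180],None,fx=4.5,fy=4.5,interpolation=cv2.INTER_NEAREST))
im=s['pixels'][:,:,::-1].copy();cv2.imwrite('pics/s3c.png',cv2.resize(im[210:290,230:330],None,fx=7,fy=7,interpolation=cv2.INTER_CUBIC))
E
```

```text
-1 -0.011 [100.  129.8]
-1 0.008 [ 97.8 122.1]
-1 0.02 [ 96.4 117.1]
1 -0.011 [113.3 114.8]
1 0.008 [111.4 107.5]
1 0.02 [110.2 102.8]
```

View pics/s0c.png

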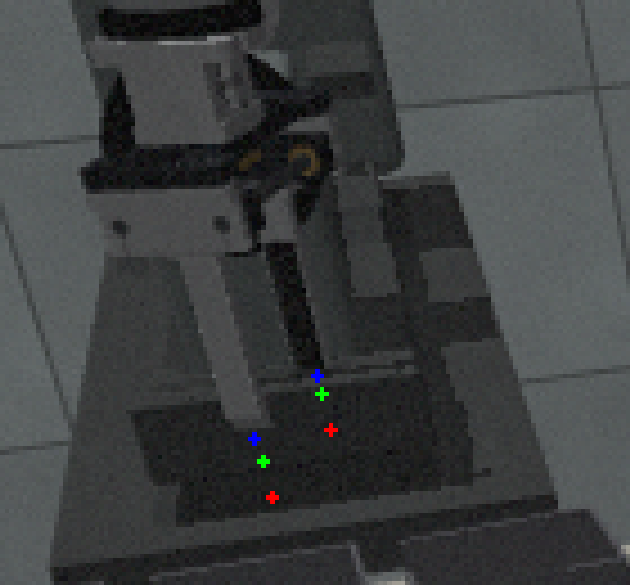

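View pics/s3c.png

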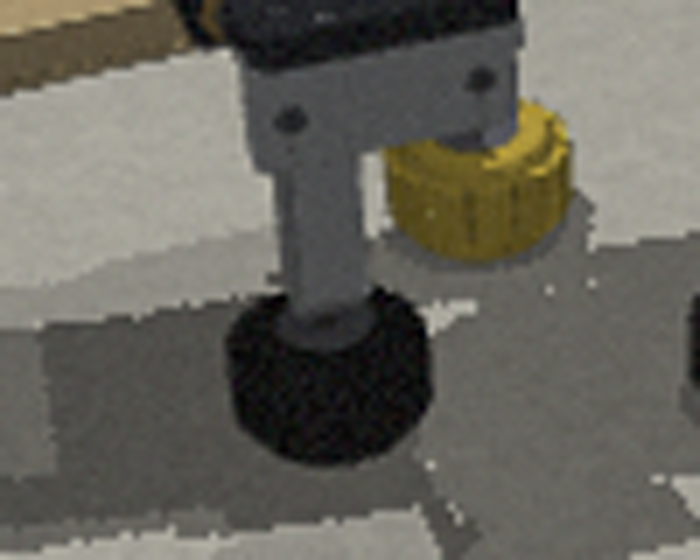

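The wheel did not pop out. Both the wrist and side views show the real fingertips about 22 mm behind the reported TCP, not 11 mm ahead of it. The fingers therefore closed just above the wheel's top. I'll apply this 33 mm correction, open the jaws and go lower while watching the force.

Request:
{"api": "jog_arm", "payload": {
  "commands": [-1,0,0,10,0,0,0,-1,0,0,10,0,0,0,-1,0,0,10,0,0,0,-1,0,0,10,0,0,0,-1,0,0,10,0,0,0,-1,0,0,10,0,0,0,-1,0,0,10,0,0,0,-1,0,0,10,0,0,0,-1,0,0,10,0,0,0,-1,0,0,10,0,0,0,-1,0,0,10,0,0,0,-1,0,0,10,0,0,0,-1,0,0,0,0,0,0,-1,0,0,-10,0,0,0,-1,0,0,-18,0,0,0,-1,0,0,-23,0,0,0,-1,0,0,-26,0,0,0,-1,0,0,-26,0,0,0]
}}

```text
time_s: 7.07
position: [0.4491, 0.0172, -0.012]
orientation: [-0.001, 0.0, 1.0, 0.0]
force: [-0.0, 0.1, 0.8]
grip_width: 0.0944
```

```bash
python3 - <<'E'
from h import *
o=robot.get_obs();p=robot.snapshot('wrist');s=robot.snapshot('side')
print(o['position'],o['force'],o['grip_width'])
a=p['pixels'][:,:,::-1];b=s['pixels'][170:310,190:380,::-1]
cv2.imwrite('pics/c4.png',np.hstack([cv2.resize(a,(400,300)),cv2.resize(b,(400,300))]))
E
```

```text
[ 0.44910662  0.01718738 -0.01197546] [-0.02448606  0.07214829  0.77742954] 0.09437575664109023
```

View pics/c4.png

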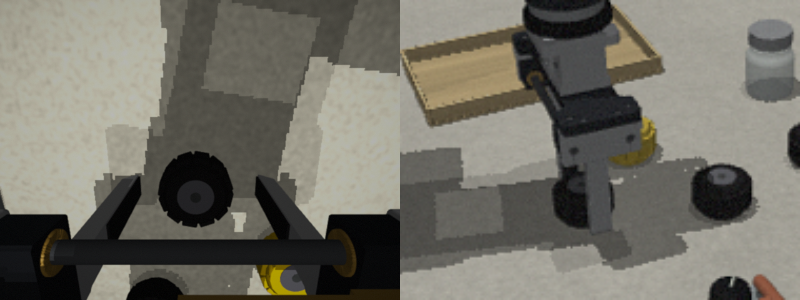

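There is no contact at TCP z = -12 mm, which confirms the offset. I'll go 4 mm lower and squeeze.

Request:
{"api": "jog_arm", "payload": {
  "commands": [-1,0,0,-4,0,0,0,1,0,0,-4,0,0,0,1,0,0,-4,0,0,0,1,0,0,-4,0,0,0,1,0,0,-4,0,0,0,1,0,0,-4,0,0,0,1,0,0,-4,0,0,0,1,0,0,-4,0,0,0,1,0,0,-4,0,0,0,1,0,0,-4,0,0,0,1,0,0,-4,0,0,0,1,0,0,-4,0,0,0],
  "grip_force": 20
}}

```text
time_s: 8.17
position: [0.4504, 0.0169, -0.0146]
orientation: [0.0, 0.0, 1.0, -0.0]
force: [-0.7, -1.7, 1.2]
grip_width: 0.0554
```

Request:
{"api": "jog_arm", "payload": {
  "commands": [1,0,0,0,0,0,0,1,0,0,0,0,0,0,1,0,0,0,0,0,0],
  "grip_force": 25
}}

```text
time_s: 8.42
position: [0.4504, 0.0169, -0.0146]
orientation: [0.0, 0.0, 1.0, -0.0]
force: [-0.4, -2.0, 2.3]
grip_width: 0.0554
```

```bash
python3 - <<'E'
import cv2
a=cv2.imread('pics/topz.png');print(a.shape)
E
```

```text
(320, 800, 3)
```

View pics/topz.png

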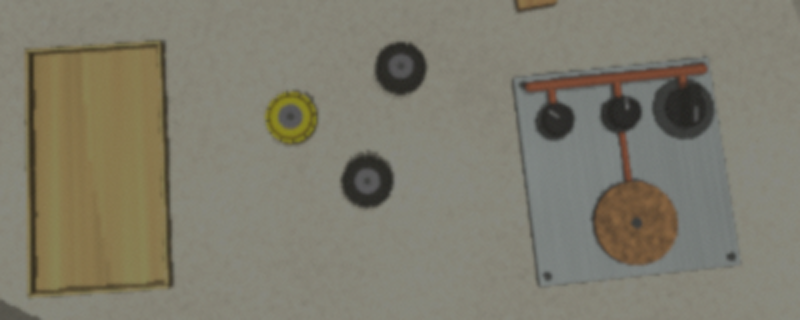

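The opening stays at 55.4 mm, so this wheel is hard and goes in the tray. I'll get the tray's geometry from its rim corners at crop pixels (26,50), (163,43), (31,294) and (171,286), and the pad centre from (637,222).

```bash
python3 - <<'E'
from h import *
t=robot.snapshot('top');np.savez('top.npz',K=t['camera_matrix'],T=t['T'])
f=lambda u,z:ray(t,(u[0]/2+120,u[1]/2+190),z)[:2]
C=[f(u,.022) for u in((26,50),(163,43),(31,294),(171,286))];print(np.round(C,4),np.mean(C,0).round(4))
a=((C[0]-C[2])+(C[1]-C[3]))/2;print(np.linalg.norm(a),np.arctan2(a[1],a[0]),np.linalg.norm(C[0]-C[1]))
print('pad',f((637,222),.026),'reg',f((555,118),.052),f((621,110),.052),'bar',f((687,103),.056))
S=[f(u,.012) for u in((513,77),(709,58),(540,286),(740,264))];print(np.round(S,4),np.mean(S,0))
E
```

```text
[[0.6005 0.3894]
 [0.6051 0.2388]
 [0.3367 0.3756]
 [0.3419 0.2272]] [0.471  0.3077]
0.26379820973178736 0.04821953916676682 0.1507120989231187
pad [ 0.3985864 -0.2710126] reg [ 0.50932336 -0.18377902] [ 0.51636455 -0.25412368] bar [ 0.52184237 -0.32326807]
[[ 0.5606 -0.1469]
 [ 0.5774 -0.3655]
 [ 0.3328 -0.1666]
 [ 0.3515 -0.3831]] [ 0.45556589 -0.26550608]
```

Request:
{"api": "jog_arm", "payload": {
  "commands": [1,0,0,30,0,0,0,1,0,0,65,0,0,0,1,-5,35,65,0,0,0,1,-10,70,65,0,0,0,1,-15,105,65,0,0,0,1,-20,140,65,0,0,0,1,-25,175,65,0,0,0,1,-30,210,65,0,0,0,1,-35,245,65,0,0,0,1,-38,270,65,0,0,0,1,-41,284,65,0,0,0,1,-41,289,65,0,0,0,1,-41,289,65,0,0,0,1,-41,289,40,0,0,0,1,-41,289,20,0,0,0,1,-41,289,10,0,0,0,1,-41,289,6,0,0,0,1,-41,289,4,0,0,0,1,-41,289,4,0,0,0]
}}

```text
time_s: 10.05
position: [0.409, 0.3049, -0.0103]
orientation: [-0.001, 0.001, 1.0, -0.001]
force: [0.3, 0.3, -0.6]
grip_width: 0.0556
```

```bash
python3 - <<'E'
from h import *
o=robot.get_obs();p=robot.snapshot('wrist');s=robot.snapshot('side')
print(o['position'],o['force'],o['grip_width'])
a=p['pixels'][:,:,::-1];b=s['pixels'][130:270,160:350,::-1]
cv2.imwrite('pics/c5.png',np.hstack([cv2.resize(a,(400,300)),cv2.resize(b,(400,300))]))
E
```

```text
[ 0.40895439  0.30489733 -0.01032397] [ 0.3246605   0.33990951 -0.5619619 ] 0.05557318594239992
```

View pics/c5.png

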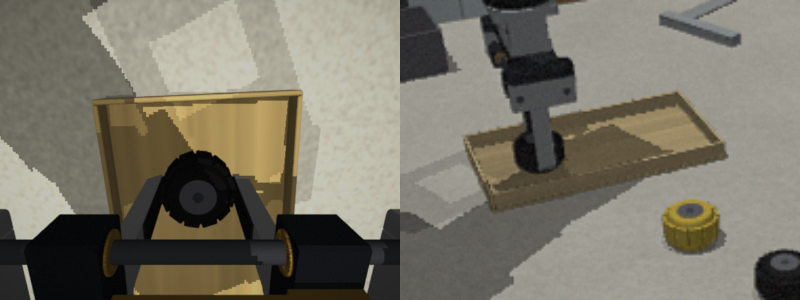

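Request:
{"api": "jog_arm", "payload": {
  "commands": [-0.5,0,0,0,0,0,0,-0.5,0,0,0,0,0,0,-0.5,0,0,0,0,0,0,-0.5,0,0,0,0,0,0,-0.5,0,0,15,0,0,0,-0.5,0,0,45,0,0,0,-1,0,0,75,0,0,0,-1,164,-327,75,0,0,0,-1,164,-327,75,0,0,0,-1,164,-327,75,0,0,0,-1,164,-327,75,0,0,0,-1,164,-327,75,0,0,0,-1,164,-327,75,0,0,0,-1,164,-327,75,0,0,0,-1,164,-327,75,0,0,0,-1,164,-327,75,0,0,0,-1,164,-327,75,0,0,0,-1,164,-327,75,0,0,0,-1,164,-327,75,0,0,0]
}}

```text
time_s: 11.73
position: [0.5726, -0.0205, 0.0639]
orientation: [-0.001, 0.001, 1.0, 0.0]
force: [0.7, -0.2, 0.3]
grip_width: 0.0938
```

```bash
python3 - <<'E'
from h import *
o=robot.get_obs();p=robot.snapshot('wrist');s=robot.snapshot('side')
print(o['position'],o['orientation'],o['force'],o['grip_width'])
a=p['pixels'][:,:,::-1];b=s['pixels'][130:330,160:430,::-1]
cv2.imwrite('pics/c6.png',np.hstack([cv2.resize(a,(400,300)),cv2.resize(b,(400,300))]))
save(p,'w6.png')
for uv in [(310,270),(320,280),(330,290)]: print(uv,ray(p,uv,.03,o))
E
```

```text
[ 0.57262771 -0.0205074   0.06391389] [-5.33514432e-04  5.82757541e-04  9.99999621e-01  3.65069659e-04] [ 0.68619239 -0.24596528  0.32184466] 0.09384521916411646
(310, 270) [ 0.57908074 -0.02496128  0.03      ]
(320, 280) [ 0.58615379 -0.01832611  0.03      ]
(330, 290) [ 0.59333544 -0.01158908  0.03      ]
```

View pics/c6.png

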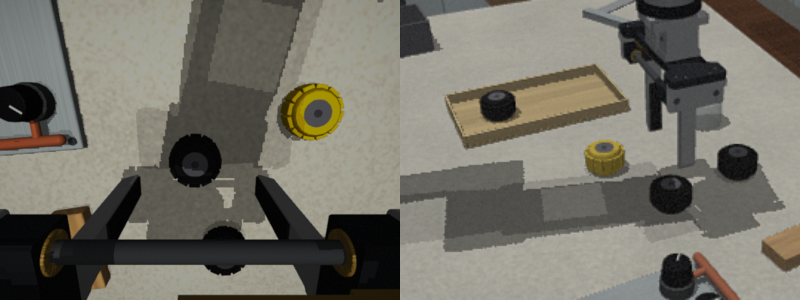

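The first wheel lies in the tray. The middle wheel's hub is at about (312,260), or (0.572,-0.0235). I'll descend and squeeze it.

Request:
{"api": "jog_arm", "payload": {
  "commands": [-1,0,-2,-35,0,0,0,-1,0,-2,-60,0,0,0,-1,0,-2,-74,0,0,0,-1,0,-2,-79,0,0,0,-1,0,-2,-79,0,0,0,1,0,-2,-79,0,0,0,1,0,-2,-79,0,0,0,1,0,-2,-79,0,0,0,1,0,-2,-79,0,0,0,1,0,-2,-79,0,0,0,1,0,-2,-79,0,0,0,1,0,-2,-79,0,0,0,1,0,-2,-79,0,0,0,1,0,-2,-79,0,0,0,1,0,-2,-79,0,0,0,1,0,-2,-79,0,0,0,1,0,-2,-79,0,0,0],
  "grip_force": 20
}}

```text
time_s: 13.25
position: [0.5736, -0.0233, -0.0142]
orientation: [0.0, 0.0, 1.0, -0.0]
force: [-1.0, -1.4, 4.6]
grip_width: 0.0487
```

The opening is 48.7 mm at 20 N, so this is the soft wheel. I'll lift it well clear and carry it over the pad.

Request:
{"api": "jog_arm", "payload": {
  "commands": [1,0,0,30,0,0,0,1,0,0,65,0,0,0,1,0,0,100,0,0,0,1,-15,-20,105,0,0,0,1,-34,-48,105,0,0,0,1,-54,-76,105,0,0,0,1,-73,-104,105,0,0,0,1,-93,-132,105,0,0,0,1,-113,-160,105,0,0,0,1,-132,-188,105,0,0,0,1,-150,-214,105,0,0,0,1,-165,-234,105,0,0,0,1,-174,-247,105,0,0,0,1,-174,-247,105,0,0,0,1,-174,-247,105,0,0,0],
  "grip_force": 25
}}

```text
time_s: 14.5
position: [0.3986, -0.2696, 0.0894]
orientation: [-0.0, 0.002, 1.0, 0.001]
force: [-0.3, 1.2, -1.2]
grip_width: 0.0466
```

```bash
python3 - <<'E'
from h import *
o=robot.get_obs();p=robot.snapshot('wrist');s=robot.snapshot('side')
print(o['position'],o['orientation'],o['force'],o['grip_width'])
a=p['pixels'][:,:,::-1];b=s['pixels'][180:480,180:540,::-1]
cv2.imwrite('pics/c7.png',np.hstack([cv2.resize(a,(480,360)),cv2.resize(b,(320,360))]))
print('pad proj',[proj(p,[.399+dx,-.271+dy,.026],o).round(1).tolist() for dx,dy in((0,0),(-.045,0),(.045,0),(0,.045),(0,-.045))])
save(p,'w7.png')
E
```

```text
[ 0.3985586  -0.26961828  0.08936522] [-3.00732617e-04  1.51161024e-03  9.99998364e-01  9.46585333e-04] [-0.25035737  1.23459635 -1.18615868] 0.04662942929382069
pad proj [[314.6, 248.8], [314.4, 187.2], [314.8, 305.2], [376.0, 248.6], [253.2, 249.0]]
```

View pics/w7.png

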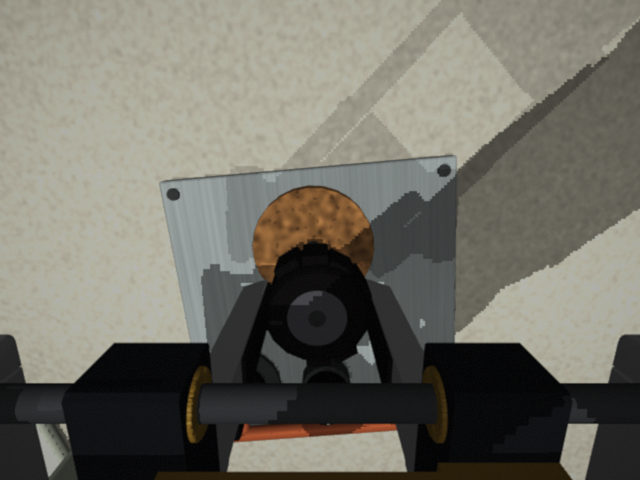

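View pics/c7.png

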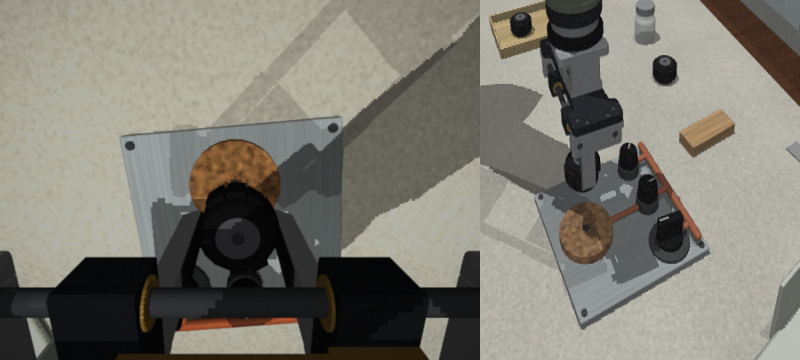

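The pad edges appear at rows/columns 186, 252 and 375, within 1 px of prediction. I'll lower the wheel, release it and rise.

Request:
{"api": "jog_arm", "payload": {
  "commands": [1,0,-1,-35,0,0,0,1,0,-1,-60,0,0,0,1,0,-1,-70,0,0,0,1,0,-1,-75,0,0,0,1,0,-1,-78,0,0,0,1,0,-1,-78,0,0,0,-0.4,0,-1,-78,0,0,0,-0.5,0,-1,-78,0,0,0,-0.5,0,-1,-78,0,0,0,-0.5,0,-1,-78,0,0,0,-0.5,0,-1,-78,0,0,0,-0.5,0,-1,-65,0,0,0,-0.5,0,-1,-30,0,0,0,-1,0,-1,10,0,0,0,-1,0,-1,10,0,0,0]
}}

```text
time_s: 15.85
position: [0.404, -0.2756, 0.1081]
orientation: [0.005, 0.0, 1.0, -0.005]
force: [1.5, -1.2, 0.8]
grip_width: 0.0805
```

```bash
python3 - <<'E'
from h import *
o=robot.get_obs();p=robot.snapshot('wrist');s=robot.snapshot('side')
print(o['position'],o['force'],o['grip_width'])
a=p['pixels'][:,:,::-1];b=s['pixels'][180:480,180:540,::-1]
cv2.imwrite('pics/c8.png',np.hstack([cv2.resize(a,(480,360)),cv2.resize(b,(320,360))]))
save(p,'w8.png')
print([ray(p,uv,.058,o).round(4) for uv in ((310,230),(315,240))])
E
```

```text
[ 0.40397007 -0.27559187  0.10813353] [ 1.47363871 -1.16483311  0.81789455] 0.08047950714458217
[array([ 0.3876, -0.2807,  0.058 ]), array([ 0.3948, -0.2773,  0.058 ])]
```

View pics/w8.png

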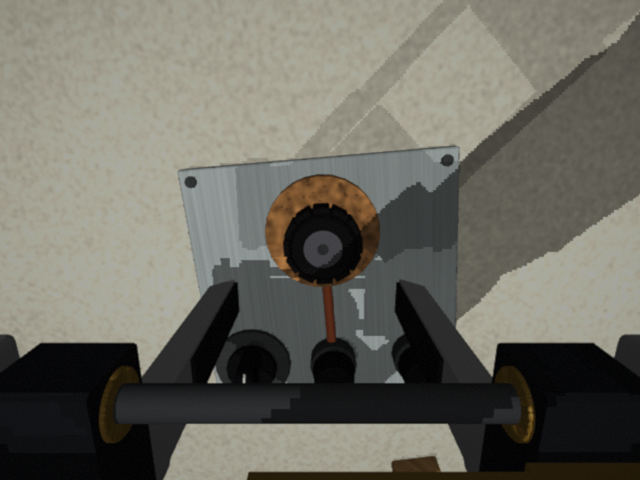

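View pics/c8.png

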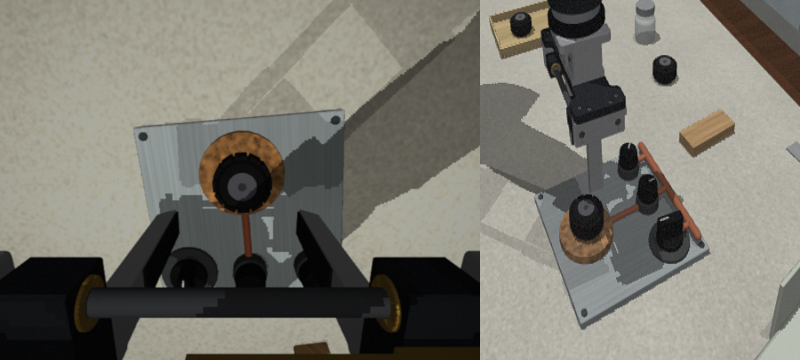

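```bash
python3 - <<'E'
from h import *
o=robot.get_obs();p=robot.snapshot('wrist');s=robot.snapshot('side')
print(o['position'],o['force'],o['grip_width'],o['orientation'])
cv2.imwrite('pics/s9.png',cv2.resize(s['pixels'][300:430,220:360,::-1],None,fx=4.5,fy=4.5,interpolation=cv2.INTER_CUBIC))
save(p,'w9.png')
print([ray(p,uv,.058,o).round(4) for uv in ((322,249),)])
print('exp top/bot side',proj(s,[.3985,-.272,.060]),proj(s,[.3985,-.272,.026]))
E
```

```text
[ 0.40076881 -0.27253718  0.1025898 ] [-0.3042176  -0.68936959 -1.04365328] 0.08808197464734983 [ 2.02156722e-03  4.42851104e-04  9.99995887e-01 -1.98589134e-03]
[array([ 0.3961, -0.2691,  0.058 ])]
exp top/bot side [299.18725055 352.81281526] [300.39361279 369.25337189]
```

View pics/s9.png

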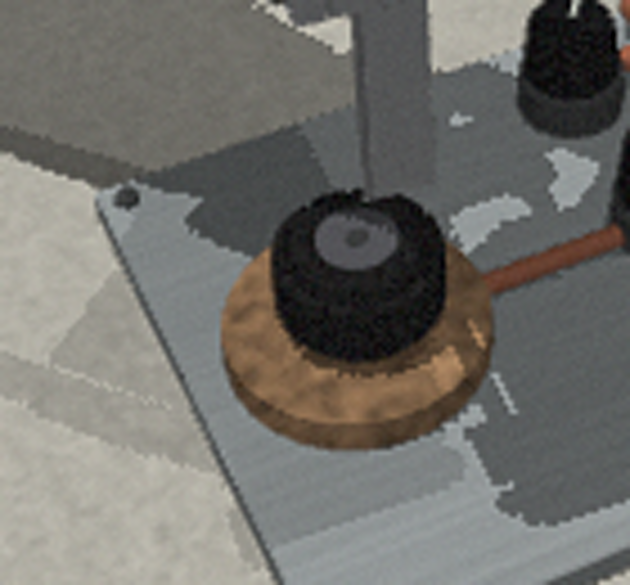

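View pics/w9.png

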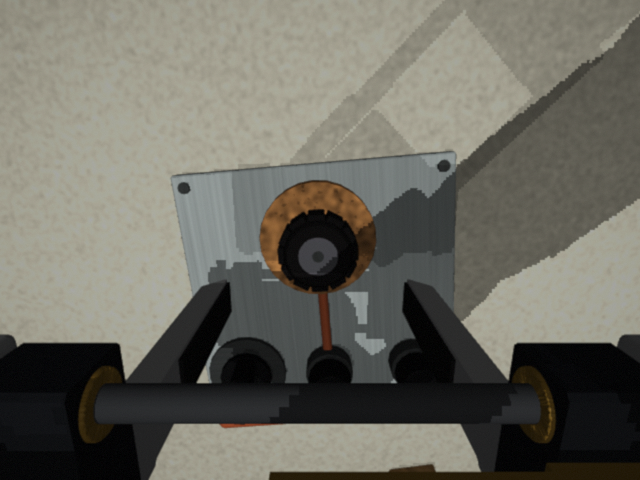

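The soft wheel lies flat at the pad's centre: its hub is at side pixel (299,353), and (299,353) was expected. Next is the far wheel.

Request:
{"api": "jog_arm", "payload": {
  "commands": [-1,289,285,0,0,0,0,-1,289,285,0,0,0,0,-1,289,285,0,0,0,0,-1,289,285,0,0,0,0,-1,289,285,0,0,0,0,-1,289,285,0,0,0,0,-1,289,285,0,0,0,0,-1,289,285,0,0,0,0,-1,289,285,0,0,0,0,-1,289,285,0,0,0,0,-1,289,285,0,0,0,0,-1,289,285,0,0,0,0,-1,289,285,0,0,0,0,-1,289,285,-30,0,0,0,-1,289,285,-30,0,0,0,-1,289,285,-30,0,0,0]
}}

```text
time_s: 17.38
position: [0.6847, 0.0128, 0.0675]
orientation: [-0.004, 0.001, 1.0, 0.0]
force: [-0.4, -0.5, 0.2]
grip_width: 0.0939
```

```bash
python3 - <<'E'
from h import *
o=robot.get_obs();p=robot.snapshot('wrist')
print(o['position'],o['force'],o['grip_width'])
save(p,'w10.png')
for x in(.684,.688,.692): print(x,proj(p,[x,.0135,.031],o))
E
```

```text
[0.68465497 0.01281528 0.06750445] [-0.36648506 -0.45567891  0.17322621] 0.09393862853734654
0.684 [317.74845779 258.87120628]
0.688 [317.7572548  264.59739096]
0.692 [317.76597902 270.27619822]
```

View pics/w10.png

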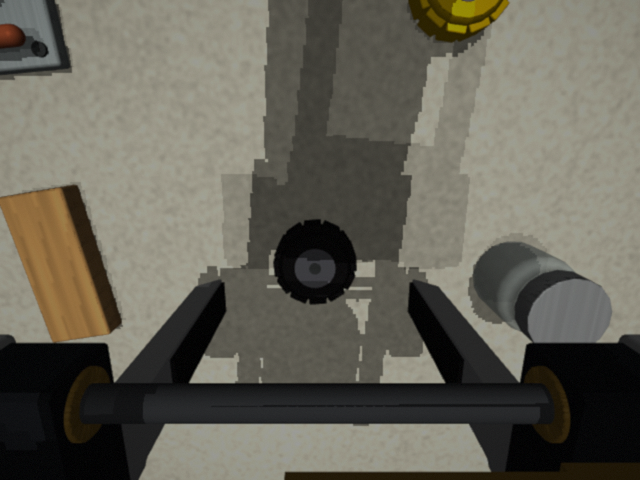

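The hub is at (315,267), or about (0.690,0.0125). I'll descend and squeeze.

Request:
{"api": "jog_arm", "payload": {
  "commands": [-1,2,-1,-35,0,0,0,-1,2,-1,-63,0,0,0,-1,2,-1,-79,0,0,0,-1,2,-1,-85,0,0,0,-1,2,-1,-85,0,0,0,1,2,-1,-85,0,0,0,1,2,-1,-85,0,0,0,1,2,-1,-85,0,0,0,1,2,-1,-85,0,0,0,1,2,-1,-85,0,0,0,1,2,-1,-85,0,0,0,1,2,-1,-85,0,0,0,1,2,-1,-85,0,0,0,1,2,-1,-85,0,0,0,1,2,-1,-85,0,0,0,1,2,-1,-85,0,0,0,1,2,-1,-85,0,0,0,1,2,-1,-85,0,0,0],
  "grip_force": 20
}}

```text
time_s: 18.93
position: [0.6907, 0.0127, -0.0141]
orientation: [0.0, 0.0, 1.0, -0.0]
force: [-0.8, -1.3, 6.0]
grip_width: 0.0547
```

The opening is 54.7 mm, so this wheel is hard. I'll carry it to the far tray slot.

Request:
{"api": "jog_arm", "payload": {
  "commands": [1,0,0,30,0,0,0,1,0,0,65,0,0,0,1,-10,5,95,0,0,0,1,-30,30,100,0,0,0,1,-50,60,100,0,0,0,1,-68,93,100,0,0,0,1,-85,128,100,0,0,0,1,-102,163,100,0,0,0,1,-118,198,100,0,0,0,1,-132,233,100,0,0,0,1,-144,265,100,0,0,0,1,-153,288,100,0,0,0,1,-157,300,90,0,0,0,1,-157,300,65,0,0,0,1,-157,300,40,0,0,0,1,-157,300,22,0,0,0,1,-157,300,10,0,0,0,1,-157,300,5,0,0,0,1,-157,300,4,0,0,0,1,-157,300,4,0,0,0],
  "grip_force": 25
}}

```text
time_s: 20.6
position: [0.5326, 0.3124, -0.0106]
orientation: [-0.001, 0.001, 1.0, -0.0]
force: [-2.7, -0.5, 2.7]
grip_width: 0.0551
```

```bash
python3 - <<'E'
from h import *
o=robot.get_obs();p=robot.snapshot('wrist');s=robot.snapshot('side')
print(o['position'],o['force'],o['grip_width'])
a=p['pixels'][:,:,::-1];b=s['pixels'][130:270,160:350,::-1]
cv2.imwrite('pics/c11.png',np.hstack([cv2.resize(a,(400,300)),cv2.resize(b,(400,300))]))
E
```

```text
[ 0.5326071   0.31236883 -0.01055267] [-2.71907011 -0.51963677  2.68979809] 0.05513606584431472
```

View pics/c11.png

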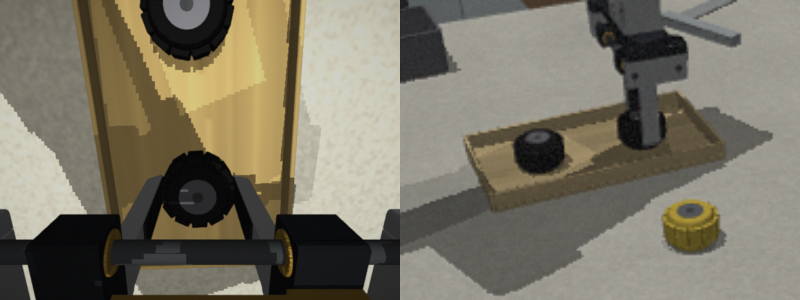

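Request:
{"api": "jog_arm", "payload": {
  "commands": [-0.5,0,0,0,0,0,0,-0.5,0,0,0,0,0,0,-0.5,0,0,0,0,0,0,-0.5,0,0,0,0,0,0,-0.5,0,0,15,0,0,0,-0.5,0,0,45,0,0,0,-0.5,0,0,85,0,0,0,-0.5,0,0,125,0,0,0,-0.5,0,0,125,0,0,0,-0.5,0,0,125,0,0,0]
}}

```text
time_s: 21.53
position: [0.5363, 0.3143, 0.1183]
orientation: [0.004, 0.0, 1.0, 0.002]
force: [0.4, -0.0, -0.8]
grip_width: 0.0707
```

Request:
{"api": "jog_arm", "payload": {
  "commands": [-0.5,-50,-602,10,0,0,0,-0.5,-50,-602,10,0,0,0,-0.5,-50,-602,10,0,0,0,-0.5,-50,-602,10,0,0,0,-0.5,-50,-602,10,0,0,0,-0.5,-50,-602,10,0,0,0,-0.5,-50,-602,10,0,0,0,-0.5,-50,-602,10,0,0,0,-0.5,-50,-602,10,0,0,0,-0.5,-50,-602,10,0,0,0,-0.5,-50,-602,10,0,0,0,-0.5,-50,-602,10,0,0,0,-0.5,-50,-602,10,0,0,0,-0.5,-50,-602,10,0,0,0,-0.5,-50,-602,10,0,0,0,-0.5,-50,-602,10,0,0,0,-0.5,-50,-602,10,0,0,0,-0.5,-50,-602,10,0,0,0,-0.5,-50,-602,10,0,0,0]
}}

```text
time_s: 23.12
position: [0.4828, -0.2869, 0.1231]
orientation: [-0.001, -0.0, 1.0, 0.001]
force: [0.2, -0.6, 0.1]
grip_width: 0.0707
```

```bash
python3 - <<'E'
from h import *
o=robot.get_obs();p=robot.snapshot('wrist');t=robot.snapshot('top')
print(o['position'],o['orientation'],o['force'],o['grip_width'],o['joint_pos'].round(2))
save(p,'w12.png');save(t,'t12.png')
for nm,z in(('valve_grip',.049),('reg1_top',.052)):
    for d in robot.pinpoint(p,nm): print(nm,round(d['p'],2),np.round(d['uv'],1),ray(p,d['uv'],z,o)[:2].round(4))
cv2.imwrite('pics/t12z.png',cv2.resize(t['pixels'][190:350,120:520,::-1],None,fx=2,fy=2,interpolation=cv2.INTER_CUBIC))
E
```

```text
[ 0.48283589 -0.28693744  0.12314306] [-8.02614365e-04 -4.38512494e-04  9.99999158e-01  9.20954931e-04] [ 0.15432159 -0.62363458  0.09357224] 0.07067692743396209 [-0.69  0.24  1.63  0.    1.27 -2.26]
valve_grip 0.6 [258.1 289.8] [ 0.52   -0.3328]
valve_grip 0.44 [343.2 200.5] [ 0.4493 -0.2673]
reg1_top 0.95 [349.8 283.2] [ 0.5133 -0.2611]
```

View pics/w12.png

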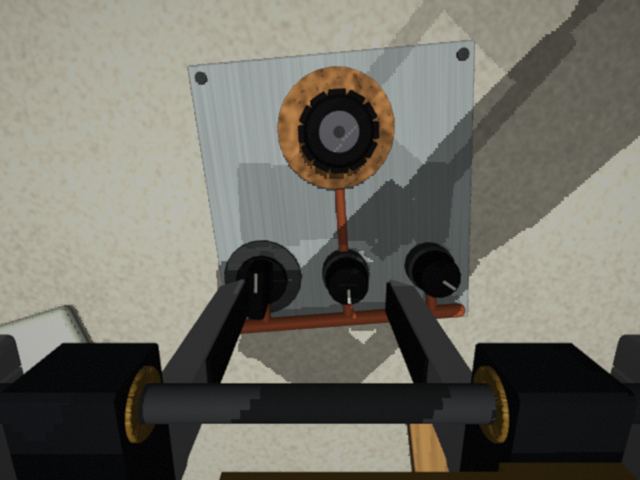

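View pics/t12z.png

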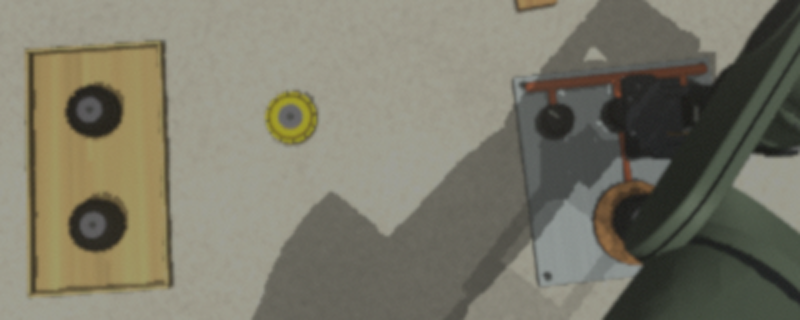

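Both hard wheels lie in the tray, side by side. The bar valve shows at about (257,290), its disc centre at about (262,277). I'll zoom in for the bar's angle.

```bash
python3 - <<'E'
import cv2,numpy as np
a=cv2.imread('pics/w12.png')[230:345,200:390]
a=(255*(a/255.)**0.45).astype(np.uint8)
cv2.imwrite('pics/w12z.png',cv2.resize(a,None,fx=4.2,fy=4.2,interpolation=cv2.INTER_CUBIC))
E
```

```text
(no output)
```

View pics/w12z.png

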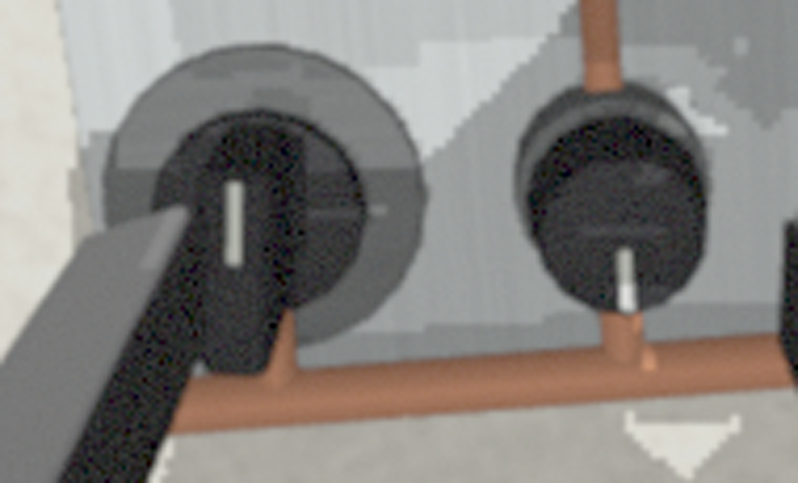

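```bash
python3 - <<'E'
from h import *
o=robot.get_obs();p=robot.snapshot('wrist')
f=lambda u,z:ray(p,(200+u[0]/4.2,230+u[1]/4.2),z,o)[:2]
print('disc',f((266,195),.026))
a,b=f((235,182),.056),f((234,266),.056);print('tick',a,b,np.arctan2(*(b-a)[::-1]))
print('bar far end',f((238,372),.056))
print('bar near end top', f((255,135),.056))
r=f((617,232),.052);print('reg mid',r)
r2=ray(p,(438,277),.052,o)[:2];print('reg far',r2, np.arctan2(*(r2-r)[::-1])-np.pi/2)
print(ray(p,(463,54),.012,o),ray(p,(201,78),.012,o))
E
```

```text
disc [ 0.51865195 -0.33273595]
tick [ 0.50491124 -0.33383111] [ 0.52129669 -0.33469629] -0.05275289059970617
bar far end [ 0.54270306 -0.33484084]
bar near end top [ 0.49595416 -0.32986978]
reg mid [ 0.51616286 -0.26409429]
reg far [ 0.50928413 -0.19369541] 0.09740164091880432
[ 0.34412087 -0.1767095   0.012     ] [ 0.36131882 -0.37689245  0.012     ]
```

The valve centre is at about (0.521,-0.334) and the bar lies at -0.05 rad in the world. With the station's yaw of about +0.09, that gives a valve turn of about 0.14, within its stated range. I'll narrow the jaws to about 40 mm and hover over the bar.

Request:
{"api": "jog_arm", "payload": {
  "commands": [0.15,20,-22,0,0,0,-0.05,0.15,38,-45,0,0,0,-0.05,0.15,38,-45,0,0,0,-0.05,0.15,38,-45,-20,0,0,-0.05,0.15,38,-45,-45,0,0,-0.05,0.15,38,-45,-45,0,0,-0.05,0.15,38,-45,-45,0,0,-0.05,0.15,38,-45,-45,0,0,-0.05]
}}

```text
time_s: 24.03
position: [0.5216, -0.3338, 0.0802]
orientation: [0.0, 0.025, 1.0, -0.0]
force: [0.4, 0.5, 0.7]
grip_width: 0.0399
```

```bash
python3 - <<'E'
from h import *
o=robot.get_obs();p=robot.snapshot('wrist');s=robot.snapshot('side')
print(o['position'],o['orientation'],o['force'],o['grip_width'])
g=lambda a:(255*(a/255.)**0.5).astype(np.uint8)
save(p,'w13.png');a=g(p['pixels'][200:400,200:430,::-1]);b=g(s['pixels'][260:420,320:460,::-1])
cv2.imwrite('pics/c13.png',np.hstack([cv2.resize(a,(440,400),interpolation=cv2.INTER_CUBIC),cv2.resize(b,(350,400),interpolation=cv2.INTER_CUBIC)]))
print(proj(p,[.521,-.334,.056],o),proj(p,[.500,-.333,.056],o),proj(p,[.542,-.335,.056],o))
E
```

```text
[ 0.52157396 -0.33384006  0.08021766] [ 3.41813610e-04  2.51715838e-02  9.99683054e-01 -2.58592542e-04] [0.36127768 0.54699865 0.71064988] 0.039943170319982686
[316.46021704 264.56416905] [316.37904495 232.28267271] [316.5376353  295.35279507]
```

View pics/c13.png

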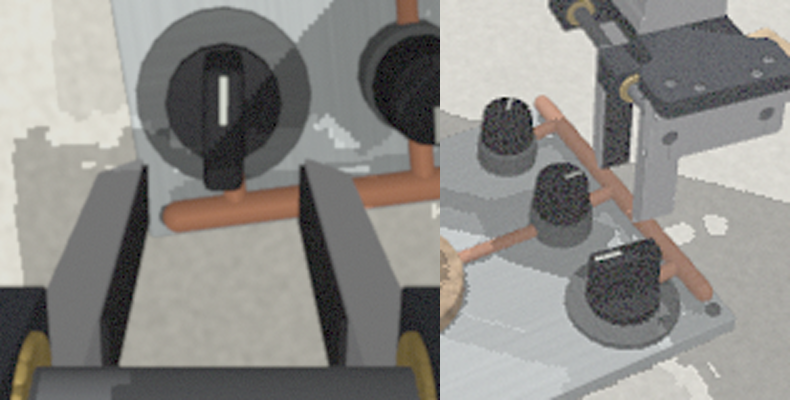

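The bar is centred and aligned between the jaws: bar at column 316.6 against 316.5 predicted. I'll descend and grip it.

Request:
{"api": "jog_arm", "payload": {
  "commands": [0.15,0,0,-30,0,0,0,0.15,0,0,-48,0,0,0,0.15,0,0,-58,0,0,0,0.15,0,0,-65,0,0,0,0.15,0,0,-65,0,0,0,0.15,0,0,-65,0,0,0],
  "grip_force": 25
}}

```text
time_s: 24.63
position: [0.5218, -0.3345, 0.0151]
orientation: [0.001, 0.025, 1.0, -0.0]
force: [-0.8, 1.0, -0.0]
grip_width: 0.0396
```

Request:
{"api": "jog_arm", "payload": {
  "commands": [1,0,0,0,0,0,0,1,0,0,0,0,0,0,1,0,0,0,0,0,0,1,0,0,0,0,0,0,1,0,0,0,0,0,0,1,0,0,0,0,0,0,1,0,0,0,0,0,0]
}}

```text
time_s: 25.22
position: [0.5216, -0.3341, 0.0149]
orientation: [0.0, 0.025, 1.0, -0.0]
force: [-0.1, 1.0, 4.2]
grip_width: 0.0139
```

```bash
python3 - <<'E'
from h import *
o=robot.get_obs();s=robot.snapshot('side')
print(o['position'],o['force'],o['ft_torque'],o['grip_width'])
g=lambda a:(255*(a/255.)**0.5).astype(np.uint8)
b=g(s['pixels'][260:420,320:460,::-1])
cv2.imwrite('pics/c14.png',cv2.resize(b,(525,600),interpolation=cv2.INTER_CUBIC))
E
```

```text
[ 0.52163109 -0.33406814  0.01489479] [-0.14669046  0.95196298  4.18780655] [ 0.30081116  0.06672372 -0.05081791] 0.013860860811051402
```

View pics/c14.png

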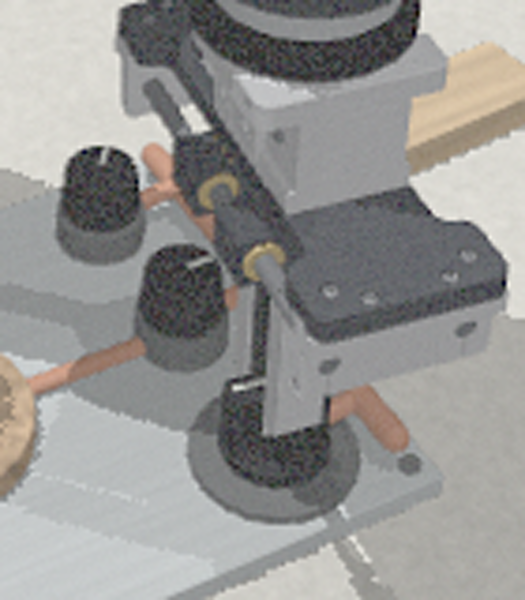

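The jaws stopped at 13.9 mm on the 14 mm bar. Now I'll turn it clockwise in steps.

Request:
{"api": "jog_arm", "payload": {
  "commands": [1,0,0,0,0,0,-0.1,1,0,0,0,0,0,-0.2,1,0,0,0,0,0,-0.3,1,0,0,0,0,0,-0.4,1,0,0,0,0,0,-0.5,1,0,0,0,0,0,-0.6,1,0,0,0,0,0,-0.7,1,0,0,0,0,0,-0.8,1,0,0,0,0,0,-0.9,1,0,0,0,0,0,-1.0,1,0,0,0,0,0,-1.1,1,0,0,0,0,0,-1.2,1,0,0,0,0,0,-1.2],
  "grip_force": 30
}}

```text
time_s: 26.35
position: [0.5217, -0.334, 0.0149]
orientation: [0.0, 0.586, 0.81, 0.0]
force: [0.7, 1.0, 5.0]
grip_width: 0.014
```

```bash
python3 - <<'E'
from h import *
o=robot.get_obs();s=robot.snapshot('side')
print(o['position'],o['orientation'],o['force'],o['ft_torque'],o['grip_width'],o['joint_pos'].round(2))
g=lambda a:(255*(a/255.)**0.5).astype(np.uint8)
b=g(s['pixels'][260:420,320:460,::-1])
cv2.imwrite('pics/c15.png',cv2.resize(b,(525,600),interpolation=cv2.INTER_CUBIC))
E
```

```text
[ 0.52173859 -0.33396116  0.01491763] [4.12738343e-04 5.86043758e-01 8.10279278e-01 1.87849376e-04] [0.70311094 1.01298865 4.96907548] [ 0.34716589  0.082278   -0.01265464] 0.013997797485818234 [-0.71  0.48  1.56  0.    1.11 -1.03]
```

View pics/c15.png

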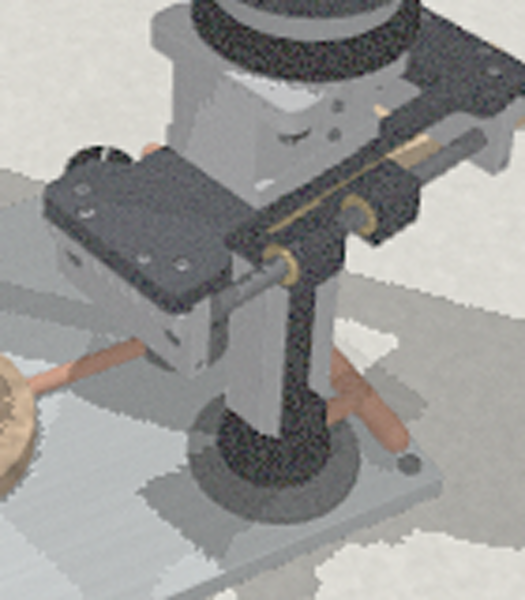

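Request:
{"api": "jog_arm", "payload": {
  "commands": [1,0,0,0,0,0,-0.08,1,0,0,0,0,0,-0.15,1,0,0,0,0,0,-0.2,1,0,0,0,0,0,-0.24,1,0,0,0,0,0,-0.24,1,0,0,0,0,0,-0.24]
}}

```text
time_s: 26.9
position: [0.5218, -0.334, 0.0149]
orientation: [0.0, 0.677, 0.736, 0.0]
force: [0.9, 2.0, 5.2]
grip_width: 0.014
```

```bash
python3 - <<'E'
from h import *
o=robot.get_obs()
q=o['orientation'];print(o['position'],R.from_quat([q[1],q[2],q[3],q[0]]).as_matrix()[:2,1],o['force'],o['ft_torque'],o['grip_width'],o['joint_torque'][-1])
E
```

```text
[ 0.52175802 -0.33396293  0.01489251] [0.99655575 0.08292084] [0.90781926 2.02948895 5.20279263] [0.27739611 0.07624347 0.02872964] 0.014049031819574835 0.04526951350271702
```

Request:
{"api": "jog_arm", "payload": {
  "commands": [1,0,0,0,0,0,-0.03,1,0,0,0,0,0,-0.05,1,0,0,0,0,0,-0.05]
}}

```text
time_s: 27.15
position: [0.5218, -0.334, 0.0149]
orientation: [0.0, 0.695, 0.719, 0.0]
force: [0.4, 1.8, 5.2]
grip_width: 0.014
```

```bash
python3 - <<'E'
from h import *
o=robot.get_obs()
q=o['orientation'];print(R.from_quat([q[1],q[2],q[3],q[0]]).as_matrix()[:2,1],o['force'],o['ft_torque'],o['grip_width'],o['joint_torque'][-1])
E
```

```text
[0.99940707 0.03442475] [0.35992072 1.81095233 5.22307905] [0.32927138 0.10847408 0.60964799] 0.013973833153769613 0.7544622011482716
```

The torque rose from 0.03 to 0.6 N m, so the valve is at its stop. I'll release it and rise straight up.

Request:
{"api": "jog_arm", "payload": {
  "commands": [0.15,0,0,0,0,0,0,0.15,0,0,0,0,0,0,0.15,0,0,0,0,0,0,0.15,0,0,0,0,0,0,0.15,0,0,0,0,0,0,0.15,0,0,15,0,0,0,0.15,0,0,40,0,0,0,0.15,0,0,75,0,0,0,0.15,0,0,110,0,0,0,0.15,-40,110,130,0,0,0,0.15,-40,110,130,0,0,0,0.15,-40,110,130,0,0,0,0.15,-40,110,130,0,0,0,0.15,-40,110,130,0,0,0,0.15,-40,110,130,0,0,0]
}}

```text
time_s: 28.4
position: [0.4816, -0.2245, 0.1444]
orientation: [0.001, 0.696, 0.718, -0.0]
force: [-0.2, -0.3, 0.1]
grip_width: 0.0398
```

```bash
python3 - <<'E'
from h import *
o=robot.get_obs();s=robot.snapshot('side');t=robot.snapshot('top')
print(o['time_s'],o['position'],o['force'],o['grip_width'])
save(s,'s16.png')
g=lambda a:(255*(a/255.)**0.6).astype(np.uint8)
cv2.imwrite('pics/s16z.png',cv2.resize(g(s['pixels'][290:450,240:450,::-1]),None,fx=3.6,fy=3.6,interpolation=cv2.INTER_CUBIC))
E
```

```text
28.4 [ 0.48157821 -0.22453291  0.14444685] [-0.17994875 -0.30547412  0.05166181] 0.039837146200920666
```

View pics/s16z.png

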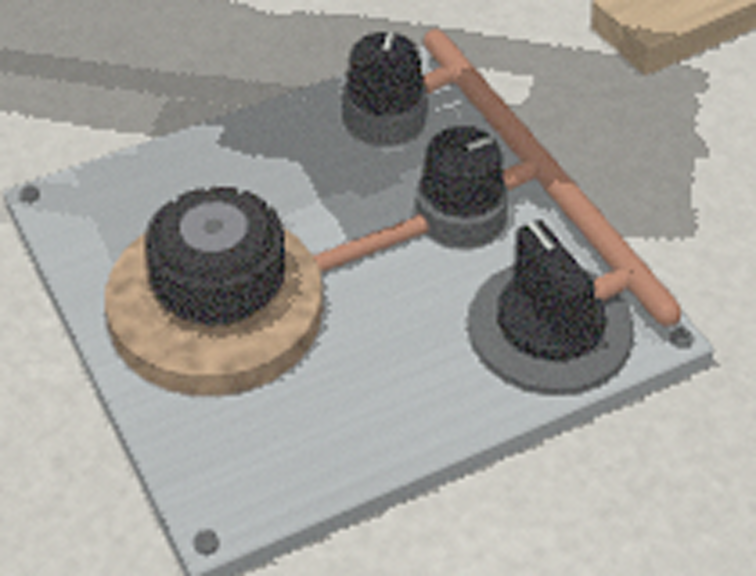

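View pics/s16.png

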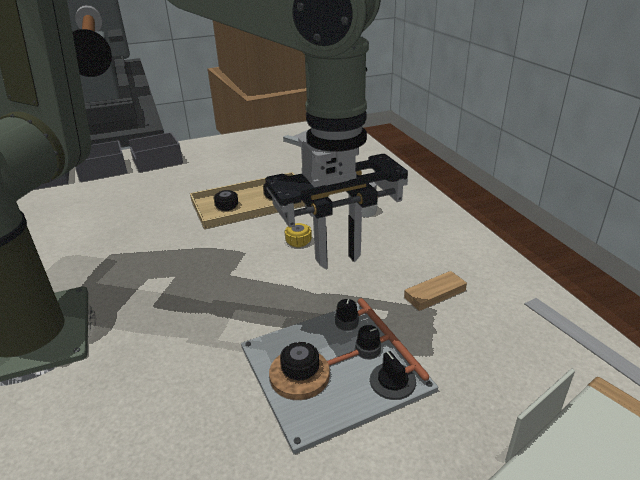

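The bar is now parallel to the manifold: its tick at zoomed pixel (540,235) lies along the row. The soft wheel is flat on the pad at about (299,355), the hard wheels are in the tray, and the jar and offcut were not touched. The robot is clear of everything, so I'm handing in.

```bash
python3 -c "
from rig import robot
print(robot.sign_off())"
```

```text
the job is handed in; nothing more can be done
None
```

I squeezed all three wheels, put the soft one on the pad and the two hard ones in the tray, then turned the bar-handled valve clockwise to its stop. The job is handed in at about 28 s on the robot's clock; no verdict was reported.

| Wheel | Opening at 20 N | Result | Where it went |
|---|---|---|---|
| Nearest to the robot | 55.4 mm | hard | tray |
| Middle | 48.7 mm | soft | pad |
| Farthest | 54.7 mm | hard | tray |

**Last checks:**
- **Soft wheel:** it lies flat, and its hub shows within about 1 px of the pad's centre in the side view.
- **Hard wheels:** the top view showed both in the tray, side by side. My last side picture shows only one clearly, because the gripper hides the other.
- **Valve:** the torque rose from 0.03 to 0.6 N m at the stop, and the bar now lies along the row.
- **Other items:** I steered clear of both round valves and saw no contact. The jar and offcut were not touched.
- **Arm:** it ended clear of everything, with forces near 0 N.

**What disagreed:** the fingertips are not where the interface text says. Both the wrist and side cameras showed them about 22 mm behind the reported TCP, not 11 mm ahead. My first squeeze therefore closed in the air just above the first wheel, without disturbing it. I corrected the heights by about 33 mm for everything after that.

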